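Level the curing board and set the painted figures to cure

TASK

Pick out the wooden wedge that fits and push it under the short foot at the low corner of the curing board until the bubble of the level on top sits centred between its two lines. Only then stand every painted figure upright on the level board, and screw the cap of every paint jar down clockwise until it is fully home; at the end the board must still be level on its wedge, and the other pots and the brush left where they are.

Things in the scene. Friction and masses are not known exactly. Their poses are not given: they have to be found in the camera images.
- stand: low dark steel frame, fixed, that carries the curing board. Origin on the table below the board's middle; x, y along the board's sides. Two 40 mm posts at (100, 120) and (40, -120) mm in this frame carry the board, which rocks on the line through them; a short post under the middle stops it when the corner at (-100, 120) is low. Its weight (0.6 to 1.3 kg) always leans on that corner, loaded or not
- board_top (a point): centre of the top face of the plywood board (240 mm along x, 280 mm along y, 12 mm thick; top 52 mm above the table when level). x, y like the stand's, z square to the board. Good clear places for figures: about (75, -48), (75, 50), (-20, -40) and (-20, 55) mm
- foot (a point): lowest point of the short steel foot (round bottom, radius 9 mm, 16 mm below the board) at the low corner, 20 mm in from both edges; a steel bolt head 24 mm across shows above it. A wedge can be pushed in from the board's +y side or -x side. About 10 mm above the table at the start, 24 mm when level
- level_mid (a point): middle of the vial of the yellow spirit level (124 x 30 x 18 mm, long side nearly along the board's x) that is fixed on the board. Two black lines stand 12 mm either side of it
- bubble_float (a joint): the white bubble (16 mm long) of the level: its shift in m from the vial's middle. 0 = level; negative = the foot's corner is too low (about -0.021 at the start), positive = too high. 1 mm of lift at the foot shifts it about 1.5 mm
- wedge_low: loose plain wooden wedge 150 mm long (x), 36 mm wide (y): 4 mm high at the nose (+x end), rising evenly to 16 mm at the heel (-x end). Origin at the centre of its underside. 
- wedge_mid: loose plain wooden wedge 150 mm long (x), 36 mm wide (y): 4 mm high at the nose (+x end), rising evenly to 36 mm at the heel (-x end). Origin at the centre of its underside. On the table, it stays put by friction under the foot
- wedge_high: loose plain wooden wedge 150 mm long (x), 36 mm wide (y): 30 mm high at the nose (+x end), rising evenly to 46 mm at the heel (-x end). Origin at the centre of its underside. 
- jar1: loose glass paint jar, 60 mm across, 54 mm to its shoulder, 0.45 kg, with a captive white screw cap (48 mm across, 24 mm high, ribbed) that cannot come off. Origin at the centre of the underside. The cap's underside is 57.5 mm above it when shut, 3.5 mm higher per rad unscrewed. May be absent
- jar2: loose glass paint jar, 60 mm across, 54 mm to its shoulder, 0.45 kg, with a captive white screw cap (48 mm across, 24 mm high, ribbed) that cannot come off. Origin at the centre of the underside. The cap's underside is 57.5 mm above it when shut, 3.5 mm higher per rad unscrewed. May be absent
- jar3: loose glass paint jar, 60 mm across, 54 mm to its shoulder, 0.45 kg, with a captive white screw cap (48 mm across, 24 mm high, ribbed) that cannot come off. Origin at the centre of the underside. The cap's underside is 57.5 mm above it when shut, 3.5 mm higher per rad unscrewed. May be absent
- cap1 (a joint): cap of jar1: turn in rad, 0 = screwed fully home (a stop), about 1.8 to 2.6 at the start; clockwise seen from above shuts it; it turns with about 0.03 N m, less than it takes to turn the standing jar
- cap2 (a joint): cap of jar2: turn in rad, 0 = screwed fully home (a stop), about 1.8 to 2.6 at the start; clockwise seen from above shuts it; it turns with about 0.03 N m, less than it takes to turn the standing jar
- cap3 (a joint): cap of jar3: turn in rad, 0 = screwed fully home (a stop), about 1.8 to 2.6 at the start; clockwise seen from above shuts it; it turns with about 0.03 N m, less than it takes to turn the standing jar
- figure1: painted figure, brown, on a round black resin base 56 mm across and 12 mm high; 110 mm high overall, body a round column 24 mm across from 12 to 84 mm up, with the head on it; 0.11 kg. Origin at the centre of the underside. May be absent
- figure2: painted figure, brown, on a round black resin base 56 mm across and 12 mm high; 110 mm high overall, body a round column 24 mm across from 12 to 84 mm up, with the head on it; 0.11 kg. Origin at the centre of the underside. May be absent
- figure3: painted figure, brown, on a round black resin base 56 mm across and 12 mm high; 110 mm high overall, body a round column 24 mm across from 12 to 84 mm up, with the head on it; 0.11 kg. Origin at the centre of the underside. May be absent
- figure4: painted figure, brown, on a round black resin base 56 mm across and 12 mm high; 110 mm high overall, body a round column 24 mm across from 12 to 84 mm up, with the head on it; 0.11 kg. Origin at the centre of the underside. May be absent
- pot_a: small closed paint pot 40 mm across, 48 mm high, a bystander; origin at the centre of the underside
- pot_b: small closed paint pot 40 mm across, 48 mm high, a bystander; origin at the centre of the underside
- pot_c: small closed paint pot 40 mm across, 48 mm high, a bystander; origin at the centre of the underside
- pot_d: small closed paint pot 40 mm across, 48 mm high, a bystander; origin at the centre of the underside
- brush: loose paint brush about 170 mm long, a bystander
There are look-alikes about, which are no part of the job. What is shaped like the wedge_mid but blue or green is not meant.

How it is judged:
On the way:
1. the board is level on the fitting wedge, with no figure on it yet (value of joint bubble_float between -0.004 and 0.004 m and x of foot in the frame of wedge_mid between -0.05 and 0.02 m and y of foot in the frame of wedge_mid between -0.019 and 0.019 m and height (world z) of each of figure1, figure2, figure3, figure4 below 0.03 m), for 0.3 s.
At the end, for the whole second after the job is handed in: bubble within 4 mm of the middle, the foot standing on wedge_mid; every figure present standing upright (within 0.1 rad) and at rest on the board; every jar present upright, its cap within 0.12 rad of fully home (value of joint bubble_float between -0.004 and 0.004 m and x of foot in the frame of wedge_mid between -0.05 and 0.02 m and y of foot in the frame of wedge_mid between -0.019 and 0.019 m and x of figure1 in the frame of board_top between -0.11 and 0.11 m and y of figure1 in the frame of board_top between -0.13 and 0.13 m and z of figure1 in the frame of board_top between -0.004 and 0.006 m and angle between each of figure1, figure2, figure3, figure4, jar1, jar2, jar3's own z axis and vertical below 0.1 rad and linear speed of each of figure1, figure2, figure3, figure4, jar1, jar2, jar3 below 0.02 m/s and x of figure2 in the frame of board_top between -0.11 and 0.11 m and y of figure2 in the frame of board_top between -0.13 and 0.13 m and z of figure2 in the frame of board_top between -0.004 and 0.006 m and x of figure3 in the frame of board_top between -0.11 and 0.11 m and y of figure3 in the frame of board_top between -0.13 and 0.13 m and z of figure3 in the frame of board_top between -0.004 and 0.006 m and x of figure4 in the frame of board_top between -0.11 and 0.11 m and y of figure4 in the frame of board_top between -0.13 and 0.13 m and z of figure4 in the frame of board_top between -0.004 and 0.006 m and value of joint each of cap1, cap2, cap3 below 0.12 rad); the robot touches nothing.
It fails at once if a bystander pot or the brush is moved more than 50 mm (distance of any of pot_a, pot_b, pot_c, pot_d, brush from where it was at the start of the episode above 0.05 m).
Of jar1, jar2, jar3 only 2 to 3 are there at a start; the rules pass over those that are not, and their reading is None.
Of figure1, figure2, figure3, figure4 only 3 to 4 are there at a start; the rules pass over those that are not, and their reading is None.
At some moment in a run one of wedge_mid, jar1, jar2, jar3 may be knocked a few centimetres aside while the robot is not near it.
It also fails if it takes over 210 s, if anything falls off the work surface, if the arm or the gripper's body presses on something with over 40 N, if the wrist force passes 120 N, or if a joint passes its speed limit or range.

ROBOT

A 7-joint arm with a two-finger parallel gripper is mounted at the origin on the work surface. World frame = base frame: x ahead of the robot, y to its left, z up, the work surface at z = 0. Lengths are in m, angles in rad, forces in N, time in s.
With the tool pointing down it reaches from about 0.4 to 0.9 m from the base axis. Payload 5.5 kg.
Tool frame: the origin (TCP) lies midway between the tips of the shut fingers; the grasp point (between the pads) lies 19 mm behind it (manip.grip_depth is the distance from the TCP to the grasp point, in m); z points along the fingers, x is the direction in which the jaws open and shut, and the axes are right-handed (so a half turn about z gives the same grasp; the last joint's range is limited). The gripper opens to 92 mm and grips with 3 to 60 N. Pads are 19 mm wide; open, the fingers measure 130 mm over their backs; the gripper's body (75 mm by 190 mm) begins 47 mm behind the grasp point.
Start: joints at [1.374, 0.501, -0.427, 1.55, 0.221, 1.138, -0.21], TCP at [0.288, -0.582, 0.227] pointing down, gripper open.
Joint ranges: [-2.88, 2.88], [-0.31, 2.03], [-1.54, 1.56], [0.2, 2.42], [-1.41, 4.55], [0.19, 2.02], [-2.57, 2.57]. Speed limits (rad/s): [2.57, 2.57, 3.14, 3.14, 3.14, 3.14, 3.14].

INTERFACE

Orientations are given as a unit quaternion [x, y, z, w].
In Python, from bench import manip, effector, viewer gives the robot as it stands. Calls block until the motion is done:
- manip.move_pose(position, orientation): joint-space move of the TCP to a pose.
- manip.servo_line(position, ori=None, vel=0.15): straight line of the TCP; ori=None keeps the orientation; vel is the mean speed in m/s.
- manip.movej(angles): joint-space move.
- effector.open_jaws() and effector.close(f_grip=None): open the fingers fully, or close them until they stop; f_grip is the grip in N (None keeps the last).
- manip.sleep(seconds).
- manip.solve_ik(position, orientation): joint angles nearest the present ones, or None.
- viewer.get_image(name): name is "scene" or "side" or "wrist"; returns the picture (400x640x3 uint8, red, green, blue); there is no depth.
- viewer.get_calibration(name): a dict with "vfov" (degrees; the focal length in pixels is half the picture's height over the tangent of half this angle, whatever the lens; pixels are square), "cx", "cy" (the principal point, pixels), "eye" and "attitude" of the camera in the world. Camera axes: x right, y down, z forward; pixel columns grow to the right and rows downward; lengths in m; the calibration is good to about 2 mm. A picture is of the moment at which its call begins: read the wrist's pose just before it. get_calibration takes no time and is no camera call; for the wrist camera it gives the pose at the moment of the call.
A pose or a line that the arm cannot do raises manip.PlanningError and nothing moves.
- manip.hand_in(): hands the job in, once; it reports no verdict.
Readings, each from a call of its own:
- manip.current_clock(): time.
- manip.current_q(): joint angles.
- manip.current_joint_velocities(): joint speeds.
- manip.current_tau(): joint torques, N m.
- manip.current_tool_pos(): TCP position.
- manip.current_tcp_rot(): TCP orientation.
- manip.current_force(): force on the tool from outside, world axes, zero at the start.
- manip.current_wrist_torque(): the same for the moment, N m.
- manip.current_finger_gap(): finger opening in m.
Only numpy, scipy, OpenCV 4.12 (cv2) and the standard library are available. Lean on these libraries where they do the work, as an engineer would, in place of code of your own. Each camera call takes 0.05 s, during which the arm holds its last target. There are 200 camera calls.

## Working session

There is one attempt and no reset: what is moved stays moved. The work goes in short steps, each a Python script; the robot and the scene stay as the last script left them, time stands still between calls to the robot, and variables do not carry over. Pictures are saved under pics/ and viewed, about 12 in all and at most 16, crops included, and the job is handed in when it is done.

```bash
ls; mkdir -p pics
python3 - <<'E'
from bench import manip, effector, viewer
import cv2
for n in("scene","side","wrist"):
    im=viewer.get_image(n); cv2.imwrite(f"pics/0{n}.png",cv2.cvtColor(im,cv2.COLOR_RGB2BGR)); print(n,viewer.get_calibration(n))
print(manip.current_clock(),manip.current_tcp_rot(),manip.current_finger_gap())
E
```

```text
pics
scene {'vfov': 45.740538256629435, 'cx': 314.03306304639926, 'cy': 205.54914821854103, 'eye': array([1.32175756, 0.4159312 , 1.07859155]), 'attitude': array([ 0.52850548,  0.77363548, -0.29010589, -0.19495811])}
side {'vfov': 48.57644954430882, 'cx': 317.10950431570393, 'cy': 208.02601255302045, 'eye': array([-0.13727579,  1.04814512,  1.12147037]), 'attitude': array([-0.26461072,  0.87541828, -0.38431671,  0.12619299])}
wrist {'vfov': 70.72915719042317, 'cx': 323.38331285487493, 'cy': 201.43376179776178, 'eye': array([ 0.36148307, -0.54636135,  0.38385517]), 'attitude': array([ 0.84003298, -0.52027372, -0.08211926,  0.13006263])}
0.15 [ 8.49642475e-01 -5.27358608e-01 -6.23650462e-04 -4.17855522e-04] 0.09179899787450568
```

View pics/0scene.png

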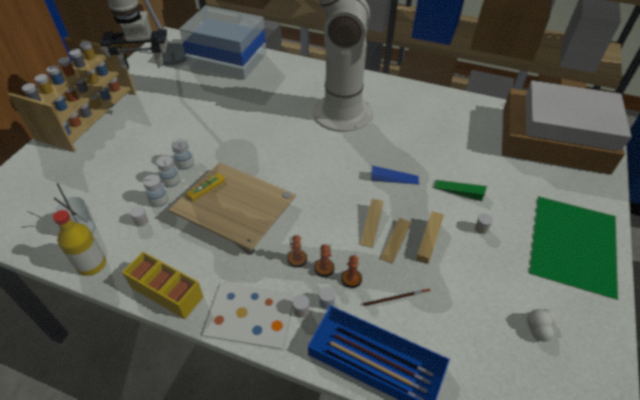

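View pics/0side.png

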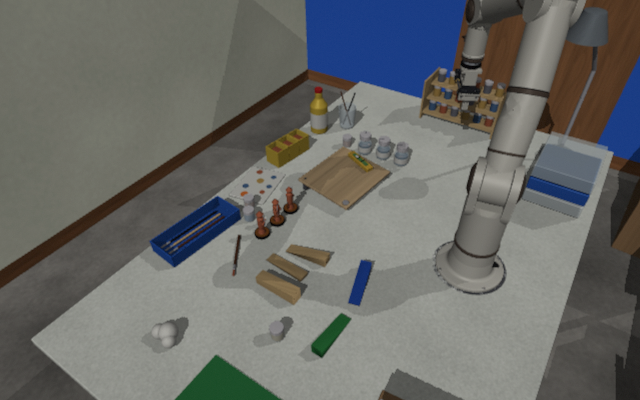

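The scene view shows three figures around (297–352, 255–275), three plain wedges around (372–430, 225–240) and three jars at (155–182, 155–190). The board spans (169–296, 163–250), with the level at (206, 187) and a bolt head at (288, 195).

```bash
cat > h.py <<'E'
import numpy as np, cv2
from scipy.spatial.transform import Rotation as R
from bench import manip, effector, viewer
def cam(n):
    c=viewer.get_calibration(n); f=200/np.tan(np.radians(c["vfov"])/2)
    return np.array([[f,0,c["cx"]],[0,f,c["cy"]],[0,0,1]]),R.from_quat(c["attitude"]).as_matrix(),np.array(c["eye"])
def pix(c,u,v,z=0.):
    K,A,e=c; d=A@np.linalg.solve(K,[u,v,1.]); return e+d*(z-e[2])/d[2]
def proj(c,P):
    K,A,e=c; q=(np.atleast_2d(P)-e)@A@K.T; return q[:,:2]/q[:,2:]
def grab(n): 
    c=cam(n); return c,cv2.cvtColor(viewer.get_image(n),cv2.COLOR_RGB2BGR)
def ortho(c,im,x0,x1,y0,y1,z=0.,s=1000):
    # picture: column = (y1-y)*s, row=(x1-x)*s
    K,A,e=c; H=K@np.c_[A.T[:,0],A.T[:,1],A.T@(np.array([0,0,z])-e)]
    M=np.array([[0,-1/s,x1],[-1/s,0,y1],[0,0,1.]])
    return cv2.warpPerspective(im,H@M,(int((y1-y0)*s),int((x1-x0)*s)),flags=cv2.INTER_LINEAR|cv2.WARP_INVERSE_MAP)
def down(yaw): # tool pointing down, jaw axis (tool x) at angle yaw from world x
    return (R.from_euler('z',yaw)*R.from_quat([1,0,0,0])).as_quat()
E
python3 - <<'E'
from h import *
c=cam("scene")
for n,u,v,z in [("brd",225,163,.05),("brd",296,199,.03),("brd",250,250,.05),("brd",169,208,.05),("lev",206,187,.07),("fig",297,259,0),("fig",324,270,0),("fig",352,279,0),("w1",372,222,.01),("w2",396,240,.01),("w3",430,236,.03),("j",155,200,0),("j",168,181,0),("j",182,162,0),("pot",140,222,0),("pot",300,310,0),("pot",327,300,0),("pot",483,230,0),("brush",395,297,0),("bolt",288,195,.04)]: print(n,pix(c,u,v,z)[:2].round(3))
for yaw in np.arange(-3,3.1,.5):
  print(yaw,[manip.solve_ik(p,down(yaw)) is not None for p in ([.55,-.15,.4],[.5,.1,.4],[.45,-.3,.4])])
K,A,e=cam("wrist"); T=R.from_quat(manip.current_tcp_rot()).as_matrix()
print((T.T@(e-manip.current_tool_pos())).round(3),(T.T@A).round(3))
E
```

```text
brd [ 0.431 -0.237]
brd [0.473 0.02 ]
brd [ 0.701 -0.016]
brd [ 0.652 -0.298]
lev [ 0.557 -0.228]
fig [0.651 0.097]
fig [0.658 0.178]
fig [0.657 0.257]
w1 [0.46  0.252]
w2 [0.497 0.333]
w3 [0.465 0.419]
j [ 0.608 -0.391]
j [ 0.525 -0.398]
j [ 0.434 -0.403]
pot [ 0.697 -0.383]
pot [0.792 0.164]
pot [0.74  0.218]
pot [0.365 0.556]
brush [0.668 0.378]
bolt [ 0.475 -0.005]
-3.0 [True, False, True]
-2.5 [True, True, True]
-2.0 [True, True, True]
-1.5 [True, True, True]
-1.0 [True, True, True]
-0.5 [True, True, True]
0.0 [True, True, True]
0.5 [True, True, True]
1.0 [True, True, True]
1.5 [True, True, True]
2.0 [True, True, True]
2.5 [True, True, False]
3.0 [True, True, True]
[ 0.    -0.082 -0.158] [[ 1.     0.002 -0.001]
 [-0.002  0.953  0.304]
 [ 0.001 -0.304  0.953]]
```

Run:
```python
from h import *
import pickle
out={}
for n,p,yaw in [("j",[.53,-.42,.3],-1.57),("b",[.56,-.13,.36],-1.57),("w",[.48,.30,.28],-1.57),]:
    manip.move_pose(p,down(yaw)); c,im=grab("wrist"); out[n]=(c,im); print(n,manip.current_clock(),c[2])
    cv2.imwrite(f"pics/1{n}.png",im)
pickle.dump(out,open("v1.pkl","wb"))
```

```text
j 1.35 [ 0.6105098  -0.42228833  0.45720517]
b 2.5417 [ 0.6415751  -0.13337225  0.51737899]
w 4.225 [0.56290904 0.29775817 0.43790836]
```

View pics/1w.png

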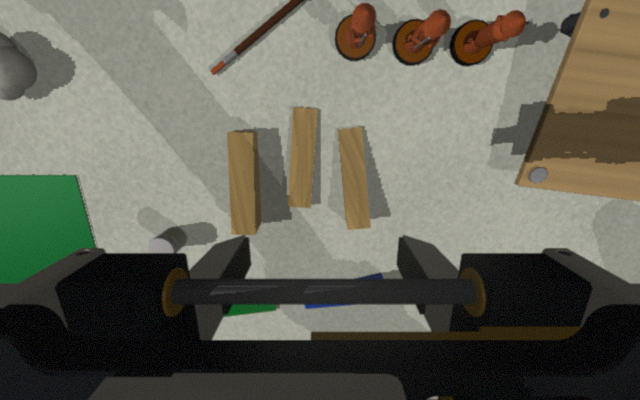

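View pics/1b.png

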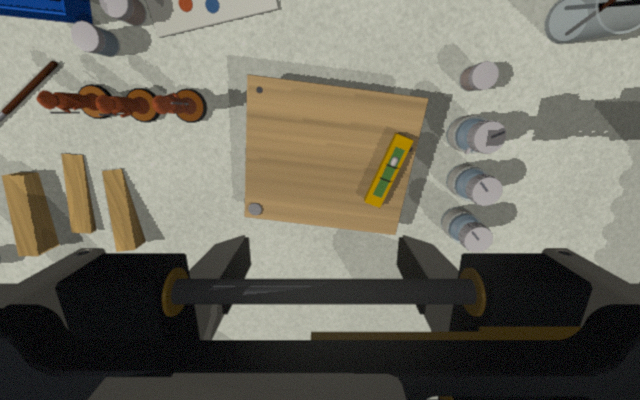

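The wrist views show three plain wedges at (242,182), (303,157) and (354,177) in 1w. The board is seen whole in 1b, with the bolt head at (255,209) and the level at (390,170). I'll zoom in to tell the wedges apart and extract geometry.

Run:
```python
from h import *
import pickle
o=pickle.load(open("v1.pkl","rb"))
s=cv2.imread("pics/0side.png")[235:310,240:345]; c=cv2.imread("pics/0scene.png")[190:270,345:455]
w=o["w"][1][95:245,215:395]; j=o["j"][1]
f=lambda i,W,H:cv2.resize(i,(W,H),interpolation=cv2.INTER_CUBIC)
b=o["b"][1][60:245,230:520]
cv2.imwrite("pics/2.png",np.vstack([np.hstack([f(s,400,280),f(c,400,280)]),np.hstack([f(w,360,300),f(b,440,300)])]))
C=o["w"][0]; 
for n,u,v in [("A",303,107),("A",303,207),("B",352,127),("B",357,228),("C",242,131),("C",244,234)]: print(n,pix(C,u,v,.01).round(3))
C=o["b"][0]
for n,u,v,z in [("c",247,75,.05),("c",245,218,.03),("c",395,235,.05),("c",428,97,.055),("bolt",255,209,.043),("cap",490,136,.09),("cap",486,191,.09),("cap",477,239,.09),("bub",393,160,.07),("base",191,105,.01),("base",141,105,.01),("base",93,102,.01)]: print(n,pix(C,u,v,z).round(3))
```

```text
A [0.569 0.327 0.01 ]
A [0.417 0.331 0.01 ]
B [0.541 0.256 0.01 ]
B [0.38  0.243 0.01 ]
C [0.535 0.418 0.01 ]
C [0.37  0.429 0.01 ]
c [ 0.694 -0.017  0.05 ]
c [0.453 0.012 0.03 ]
c [ 0.428 -0.263  0.05 ]
c [ 0.662 -0.295  0.055]
bolt [ 0.476 -0.011  0.043]
cap [ 0.606 -0.38   0.09 ]
cap [ 0.522 -0.389  0.09 ]
cap [ 0.439 -0.389  0.09 ]
bub [ 0.567 -0.244  0.07 ]
base [0.652 0.092 0.01 ]
base [0.652 0.177 0.01 ]
base [0.657 0.258 0.01 ]
```

View pics/2.png

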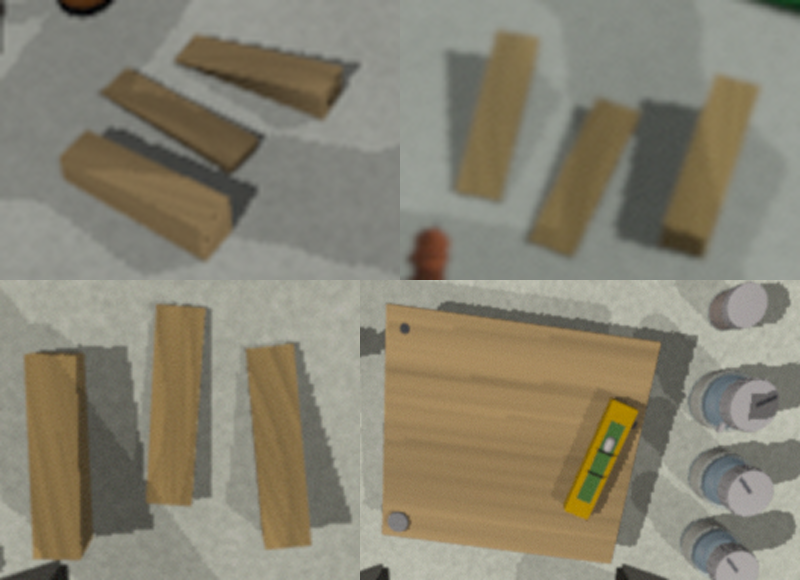

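View pics/1j.png

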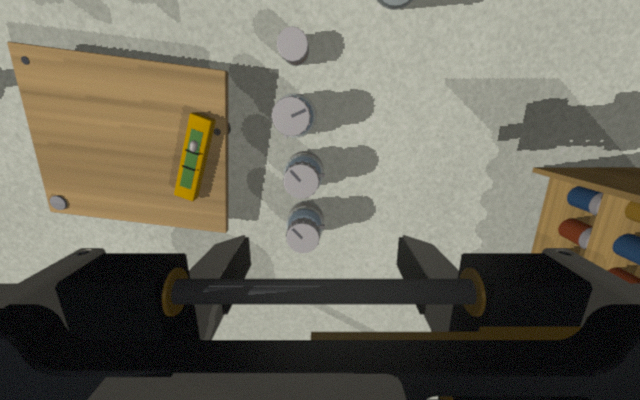

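B (1w, around (354,177)) is wedge_mid: it is thin at the far end and thick at the robot end. A (303,157) is the low wedge and C (242,182) the high one. The caps are discs with dark marks at (293,117), (301,180) and (303,235) in 1j, and pot_d is at (292,44). Next I'll fit the poses and pick up the wedge.

```bash
cat >> h.py <<'E'
from scipy.optimize import least_squares
Wc=np.array([[.075,.018,.004],[.075,-.018,.004],[-.075,.018,.036],[-.075,-.018,.036]])
def pl(p,X): # planar pose x,y,yaw
    return R.from_euler('z',p[2]).apply(X)+[p[0],p[1],0]
def tilt(X,h): # board point in stand frame tilted so foot drops by h
    a=np.array([.1,.12,.04]); u=np.array([60,240,0.])/np.hypot(60,240); th=h/.194
    return R.from_rotvec(-u*th).apply(X-a)+a
def fit(c,model,px,p0):
    r=least_squares(lambda p:(proj(c,model(p))-px).ravel(),p0); print("fit",r.x.round(4),"res",np.abs(r.fun).max().round(2)); return r.x
E
python3 - <<'E'
from h import *
import pickle
o=pickle.load(open("v1.pkl","rb"))
w=fit(o["w"][0],lambda p:pl(p,Wc),np.array([[338.5,129],[362.5,126.5],[348.5,229],[370,227.5]]),[.46,.25,0])
B=np.array([[.12,.14,.052],[-.12,.14,.052],[-.12,-.14,.052],[.12,-.14,.052],[-.1,.12,.056]])
b=fit(o["b"][0],lambda p:pl(p,tilt(B,.014)),np.array([[247.8,74.8],[244.5,218],[396,234],[427.7,98.3],[255,208.8]]),[.56,-.14,-.15])
print("foot drop",tilt(np.array([-.1,.12,.024]),.014), "foot level",pl(b,np.array([[-.1,.12,.024]])), "foot now",pl(b,tilt(np.array([[-.1,.12,.024]]),.014)))
pickle.dump((w,b),open("fit.pkl","wb"))
for s in(1,-1):
  for q in([.4,.24,.02],[.48,.15,.02]): print(s,q,manip.solve_ik(q,down(w[2]+s*np.pi/2 if q[0]<.45 else b[2]+(0 if s>0 else np.pi))))
print(manip.current_q())
E
```

```text
fit [0.4654 0.2499 0.0994] res 0.9
fit [ 0.5595 -0.1424 -0.119 ] res 1.35
foot drop [-0.09839088  0.11959772  0.01005174] foot level [[ 0.47448431 -0.01137718  0.024     ]] foot now [[ 0.4760343  -0.01196763  0.01005174]]
1 [0.4, 0.24, 0.02] [ 0.3772257   1.0216501  -1.30733539  2.11764575  1.18933165  1.09149726
  0.09871879]
1 [0.48, 0.15, 0.02] [ 0.36638506  0.74364903 -0.91771317  2.03689292  0.84968444  0.79786092
 -1.1899001 ]
-1 [0.4, 0.24, 0.02] [-0.2370047   0.52256248 -0.42775173  2.13415705  0.3996973   0.56101679
 -2.42809894]
-1 [0.48, 0.15, 0.02] [-1.27869409  1.15767915  1.34772265  2.08698032 -1.2987601   1.1870817
 -2.5523807 ]
[ 0.09227386  0.39557807 -0.89370307  1.69339228  0.32742495  1.21080958
 -2.45378224]
```

Run:
```python
from h import *
import pickle
w,b=pickle.load(open("fit.pkl","rb"))
g=pl(w,np.array([[-.062,0,0]]))[0]; q=down(w[2]+np.pi/2)
manip.move_pose([g[0],g[1],.09],q); manip.servo_line([g[0],g[1],.006],vel=.1)
effector.close(30); print("gap",manip.current_finger_gap(),manip.current_clock())
manip.servo_line([g[0],g[1],.07],vel=.15)
foot=pl(b,tilt(np.array([[-.1,.12,0]]),.014))[0]; by=np.array([-np.sin(b[2]),np.cos(b[2])])
p=lambda d,z:[*(foot[:2]+by*d),z]
Q=down(b[2])
manip.move_pose(p(.187,.07),Q); manip.servo_line(p(.187,.007),vel=.1)
print("gap",manip.current_finger_gap(),manip.current_force(),manip.current_clock(),manip.current_tool_pos(),p(.187,.007))
c,im=grab("wrist"); cv2.imwrite("pics/3.png",im); pickle.dump((c,im),open("v3.pkl","wb"))
```

```text
gap 0.035963974205769765 8.4417
gap 0.035686113804644225 [-0.79593931  0.32216154 -0.77860809] 11.0 [0.49961212 0.17332696 0.00650149] [np.float64(0.49984926347418646), np.float64(0.17309418517782976), 0.007]
```

View pics/3.png

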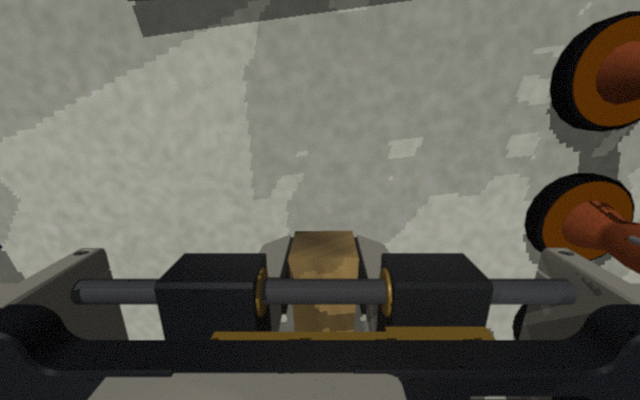

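The wedge is held square (heel at (323,250)) and is clear of everything. I'll push it in, watching the force.

Run:
```python
from h import *
import pickle
w,b=pickle.load(open("fit.pkl","rb"))
foot=pl(b,tilt(np.array([[-.1,.12,0]]),.014))[0]; by=np.array([-np.sin(b[2]),np.cos(b[2])])
p=lambda d,z:[*(foot[:2]+by*d),z]
for d in(.12,.09,.07,.055,.0433):
    manip.servo_line(p(d,.006),vel=.06); print(d,manip.current_force().round(1),(manip.current_tool_pos()-p(d,.006)).round(4))
c,im=grab("scene"); cv2.imwrite("pics/4s.png",im)
effector.open_jaws(); manip.servo_line(p(.0433,.12),vel=.2)
manip.move_pose([.56,-.13,.30],down(-1.57)); print(manip.current_clock())
c,im=grab("wrist"); pickle.dump((c,im),open("v4.pkl","wb"))
cv2.imwrite("pics/4.png",im)
```

```text
0.12 [-0.6  0.3 -0.7] [0.0001 0.0006 0.0001]
0.09 [-0.4 -0.8 -3.3] [-0.0004 -0.0014 -0.0002]
0.07 [-0.8 -0.9 -2.5] [-0.0003 -0.0015 -0.0002]
0.055 [-0.4 -0.2 -3.4] [-0.0003 -0.0014 -0.0002]
0.0433 [-1.1 -0.7 -3.4] [-0.0002 -0.0012 -0.0001]
16.9667
```

View pics/4.png

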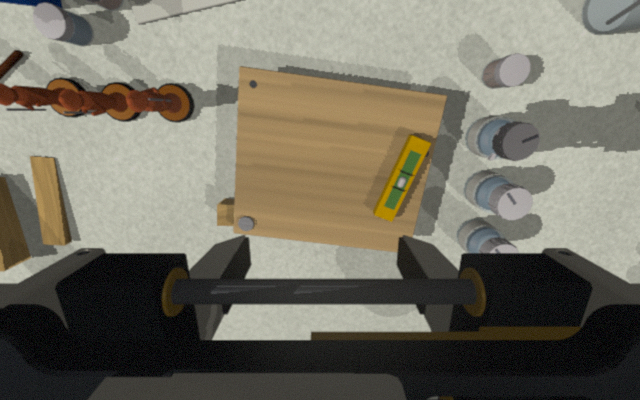

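The bubble at (401,183) sits between the lines at (407,174) and (398,190). I'll measure it numerically, with a closer look at the same time.

```bash
cat >> h.py <<'E'
def bubble(c,im,b):
    # sample the vial along its axis; level found from yellow mask
    hsv=cv2.cvtColor(im,cv2.COLOR_BGR2HSV)
    K=cv2.inRange(hsv,(18,190,120),(32,255,255)); P=pix(c,320,200,.07)
    n,l,s,ce=cv2.connectedComponentsWithStats(K); 
    g=cv2.inRange(hsv,(45,90,40),(75,255,255)); 
    return K,g
E
python3 - <<'E'
from h import *
import pickle
w,b=pickle.load(open("fit.pkl","rb"))
manip.move_pose([.53,-.23,.22],down(-1.57+.35)); c,im=grab("wrist"); pickle.dump((c,im),open("v5.pkl","wb"))
print(manip.current_clock(),proj(c,np.array([[.56,-.235,.07]])))
u,v=proj(c,np.array([[.56,-.235,.07]]))[0].astype(int)
k=im[max(v-75,0):v+75,max(u-100,0):u+100]; print(max(u-100,0),max(v-75,0)); cv2.imwrite("pics/5.png",cv2.resize(k,None,fx=4,fy=4,interpolation=cv2.INTER_CUBIC))
E
```

```text
17.6583 [[338.39997891 163.98570105]]
238 88
```

View pics/5.png

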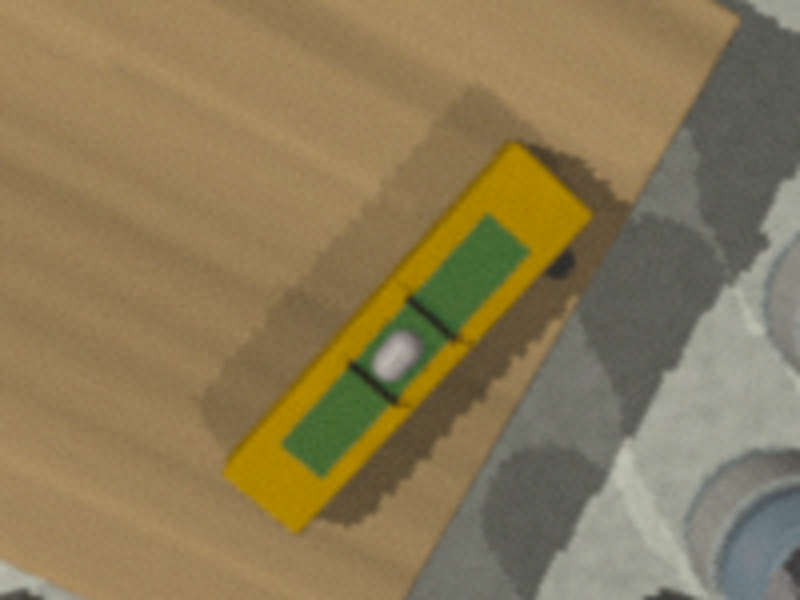

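Lines are at crop pixels (432,318) and (377,384), and the bubble is at (397,355). That puts it about +2.2 mm, slightly high, so I'll draw the wedge back 6 mm for margin.

Run:
```python
from h import *
import pickle
w,b=pickle.load(open("fit.pkl","rb"))
foot=pl(b,tilt(np.array([[-.1,.12,0]]),.014))[0]; by=np.array([-np.sin(b[2]),np.cos(b[2])])
p=lambda d,z:[*(foot[:2]+by*d),z]
manip.move_pose(p(.0433,.12),down(b[2])); manip.servo_line(p(.0443,.006),vel=.12)
effector.close(30); print(manip.current_finger_gap(),manip.current_tool_pos()-p(.0443,.006))
manip.servo_line(p(.0443+.0065,.006),vel=.03); print(manip.current_force())
effector.open_jaws(); manip.servo_line(p(.0508,.13),vel=.2)
manip.move_pose([.53,-.23,.22],down(-1.57+.35)); manip.sleep(.3); c,im=grab("wrist"); pickle.dump((c,im),open("v6.pkl","wb"))
print(manip.current_clock())
k=im[88:238,238:438]; a=cv2.resize(k,None,fx=2,fy=2,interpolation=cv2.INTER_CUBIC)
manip.move_pose([.56,-.25,.36],down(-1.57)); c,im=grab("wrist"); pickle.dump((c,im),open("v6b.pkl","wb"))
manip.move_pose([.62,.13,.30],down(-1.57)); c,im2=grab("wrist"); pickle.dump((c,im2),open("v6c.pkl","wb"))
print(manip.current_clock())
cv2.imwrite("pics/6.png",np.vstack([np.hstack([a[:240],cv2.resize(im[:240],(400,240))[:, :400]]),im2[:250].repeat(1,0)[:, :640] if 0 else cv2.resize(im2[:250],(800,312))]))
```

```text
0.035862808352026015 [-3.91759710e-05  3.70006975e-05 -2.37245858e-05]
[ 0.71392895  0.06065268 -0.21093135]
24.3667
26.55
```

View pics/6.png

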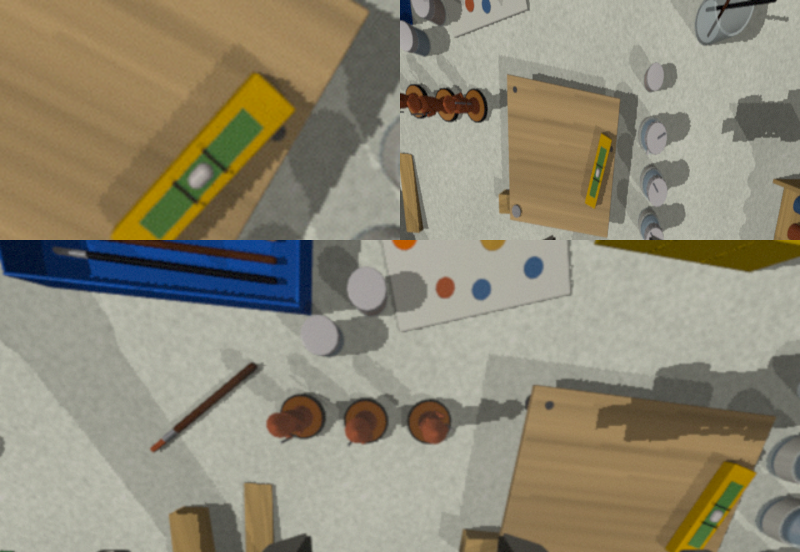

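Bubble mid: lines at (216,159) and (189,192), bubble at (200,177), so about +1 mm, which is good. The figure bases are at (344,145), (293,145) and (242,140) in the raw image. Next I'll place the figures.

```bash
cat > fig.py <<'E'
from h import *
import pickle,sys
w,b=pickle.load(open("fit.pkl","rb"))
def place(src,spot,jaw,TZ=.049):
    t=pl(b,np.array([[spot[0]/1e3,spot[1]/1e3,0]]))[0]; yaw0=b[2]
    manip.move_pose([*src,.20],down(yaw0)); manip.servo_line([*src,TZ],vel=.15)
    effector.close(15); g=manip.current_finger_gap()
    manip.servo_line([*src,.22],vel=.2)
    manip.move_pose([t[0],t[1],.22],down(b[2]+jaw)); g2=manip.current_finger_gap()
    manip.servo_line([t[0],t[1],.052+TZ+.012],vel=.2); manip.servo_line([t[0],t[1],.052+TZ+.001],vel=.03)
    print("gap",g,g2,"force",manip.current_force().round(1))
    effector.open_jaws(); manip.servo_line([t[0],t[1],.24],vel=.2); print(t[:2],manip.current_clock())
E
python3 - <<'E'
from fig import *
c,_=pickle.load(open("v6c.pkl","rb"))
F=[pix(c,*p,.007)[:2] for p in((344,145),(293,145),(241.6,140))]; print(np.round(F,3))
pickle.dump(F,open("F.pkl","wb"))
for s,j in(((75,-48),0),((75,50),0),((-20,55),np.pi/2),((-20,55),-np.pi/2)):
    t=pl(b,np.array([[s[0]/1e3,s[1]/1e3,0]]))[0]; print(t.round(3),manip.solve_ik([t[0],t[1],.1],down(b[2]+j)),manip.solve_ik([t[0],t[1],.24],down(b[2]+j)) is not None)
place(F[0],(75,-48),0)
manip.move_pose([.62,.08,.30],down(-1.57)); c,im2=grab("wrist"); pickle.dump((c,im2),open("v7.pkl","wb")); cv2.imwrite("pics/7.png",im2)
E
```

```text
[[0.652 0.094]
 [0.652 0.175]
 [0.66  0.255]]
[ 0.628 -0.199  0.   ] [ 0.92254106  0.87492169 -1.02375885  1.60887871  0.80889305  1.13367148
 -0.42506371] True
[ 0.64  -0.102  0.   ] [ 0.78928656  0.86397235 -1.0340173   1.63925544  0.81063744  1.12367241
 -0.58556541] True
[ 0.546 -0.085  0.   ] [ 1.02452039  0.98427229 -1.37288927  1.88170306  1.04228323  1.23954744
  0.74496543] True
[ 0.546 -0.085  0.   ] [ 0.70365392  0.58450166 -0.77168558  1.89020445  0.52284782  0.8797337
 -2.01983375] True
gap 0.023613240017294552 0.023737629997825326 force [ 0.5  0.2 -1. ]
[ 0.62830451 -0.19896275] 35.3333
```

View pics/7.png

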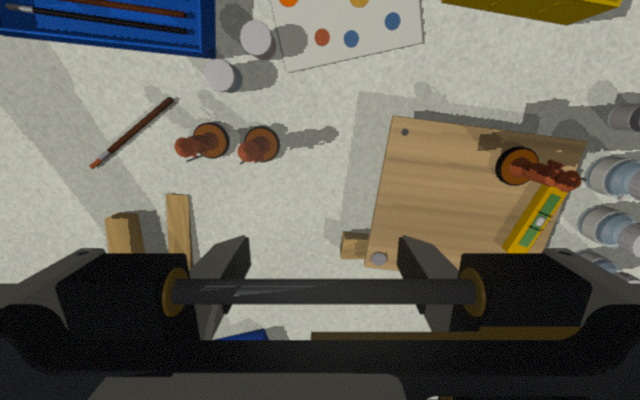

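The first figure stands upright on the board (base at (517,165)), and the remaining two haven't moved. Placing those now.

Run:
```python
from fig import *
F=pickle.load(open("F.pkl","rb"))
place(F[1],(75,50),0)
place(F[2],(-20,55),np.pi/2)
manip.move_pose([.56,-.25,.36],down(-1.57)); c,im=grab("wrist"); pickle.dump((c,im),open("v8.pkl","wb")); cv2.imwrite("pics/8.png",im)
```

```text
gap 0.02382154561875971 0.023513776834084763 force [-0.   0.1 -0.6]
[ 0.63993761 -0.10165565] 45.4583
gap 0.023732793247636465 0.023515129563924198 force [-0.6 -0.2 -0.9]
[ 0.54620283 -0.08541402] 55.0
```

View pics/8.png

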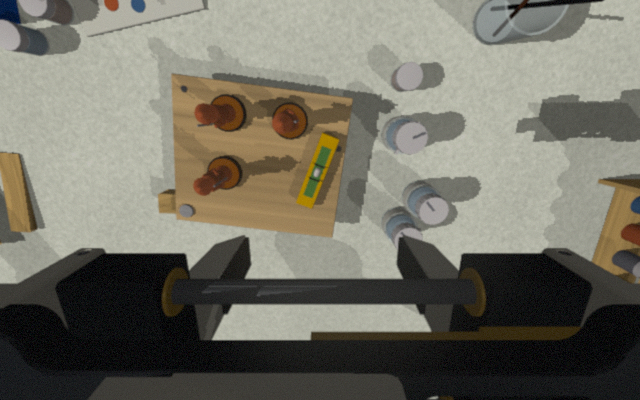

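All three figures stand on the board and the bubble is centred. The middle jar has been knocked: its cap is now at (433,210), and the others are at (410,138) and (410,238). I'll take a closer look at the jars.

Run:
```python
from h import *
import pickle
manip.move_pose([.47,-.40,.28],down(-1.57)); c,im=grab("wrist"); pickle.dump((c,im),open("v9.pkl","wb")); print(c[2],manip.current_clock())
cv2.imwrite("pics/9.png",cv2.resize(im[:250],(800,312)))
```

```text
[ 0.55325851 -0.39890006  0.43897198] 57.9417
```

View pics/9.png

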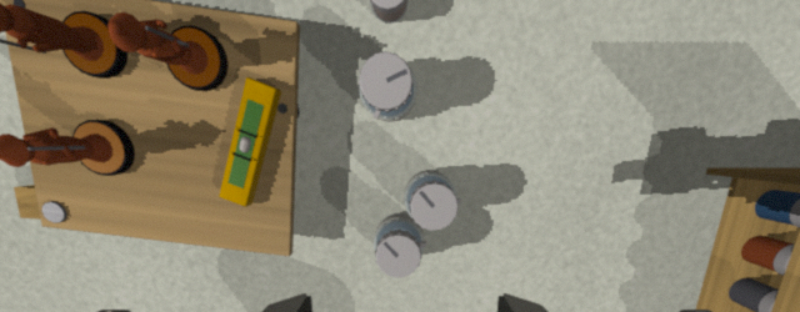

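The knocked jar B (cap at raw (346,164)) now touches jar C (318,203), while A is at (308,65). I'll first shift B away from C by its cap, then screw it shut.

```bash
cat > cap.py <<'E'
from h import *
import pickle
def grasp(p,yaw,z=.069):
    manip.move_pose([*p,.15],down(yaw)); manip.servo_line([*p,z],vel=.12); effector.close(20)
    print("gap",manip.current_finger_gap(),manip.current_force().round(1))
def release(p): effector.open_jaws(); manip.servo_line([*p,.16],vel=.2)
def screw(p,y0=1.6,tot=2.9,z=.069,n=8):
    grasp(p,y0,z)
    for i in range(1,n+1):
        a=tot*i/n; zz=max(z-.0035*a,.0605)
        manip.servo_line([*p,zz],ori=down(y0-a),vel=.0035)
        print(round(a,2),"tz %.3f"%manip.current_wrist_torque()[2],manip.current_force().round(1),"q7 %.2f t %.1f"%(manip.current_q()[6],manip.current_clock()))
    release(p)
E
python3 - <<'E'
from cap import *
c,_=pickle.load(open("v9.pkl","rb"))
J=[pix(c,*p,.089)[:2] for p in((308,65),(346.4,164.3),(318.4,203.5))]; print(np.round(J,3))
d=J[1]-J[2]; print(np.linalg.norm(d)); d/=np.linalg.norm(d)
B=J[1]; grasp(B,np.arctan2(d[1],d[0])+np.pi/2)
manip.servo_line([*B,.074],vel=.05)
B2=B+.045*np.array([.3,-.95]); print("dest",B2)
manip.servo_line([*B2,.074],vel=.08); manip.servo_line([*B2,.0685],vel=.03)
release(B2)
J[1]=B2; pickle.dump(J,open("J.pkl","wb"))
screw(B2)
manip.move_pose([.47,-.40,.28],down(-1.57)); c,im=grab("wrist"); pickle.dump((c,im),open("v10.pkl","wb"))
cv2.imwrite("pics/10.png",cv2.resize(im[:250],(800,312)))
E
```

```text
[[ 0.604 -0.381]
 [ 0.491 -0.427]
 [ 0.439 -0.392]]
0.06248481052858983
gap 0.04744433343592421 [-0.3  0.   0.4]
dest [ 0.50458435 -0.47015664]
gap 0.0473688665400059 [0.5 1.  0.8]
0.36 tz -0.008 [ 0.6 -0.5  1.2] q7 1.38 t 66.9
0.72 tz 0.012 [0.4 0.8 1. ] q7 1.05 t 67.5
1.09 tz -0.121 [0.7 0.  1.3] q7 0.73 t 68.0
1.45 tz -0.013 [0.7 0.6 3.1] q7 0.40 t 68.5
1.81 tz -0.035 [0.4 0.6 3.2] q7 0.08 t 69.0
2.17 tz -0.063 [1.3 0.9 2.4] q7 -0.24 t 69.5
2.54 tz -0.067 [-0.2  0.3  5. ] q7 -0.56 t 70.0
2.9 tz -0.023 [-0.2  0.5  5.7] q7 -0.87 t 70.6
```

View pics/10.png

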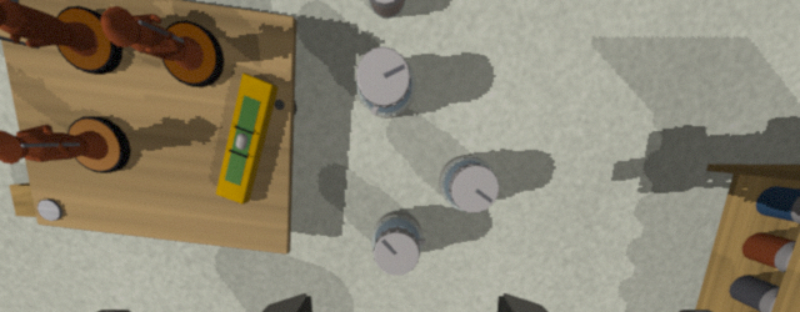

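Jar B's mark now points to the lower right, so the cap has turned about 2.9 rad, and it stands clear at (475,188). Next are jars A and C, then a short second turn on each cap as a check.

Run:
```python
from cap import *
c,_=pickle.load(open("v10.pkl","rb"))
J=pickle.load(open("J.pkl","rb"))
p=lambda u,v,z:pix(c,u/1.25,v/1.248,z)[:2]
J=[p(383,77,.089),p(475,188,.0815),p(397,250,.089)]; print(np.round(J,3)); pickle.dump(J,open("J.pkl","wb"))
screw(J[0]); screw(J[2])
manip.move_pose([.47,-.40,.28],down(-1.57)); c,im=grab("wrist"); pickle.dump((c,im),open("v11.pkl","wb"))
cv2.imwrite("pics/11.png",cv2.resize(im[:250],(800,312)))
```

```text
[[ 0.604 -0.381]
 [ 0.504 -0.471]
 [ 0.441 -0.393]]
gap 0.04748219263291284 [-1.   0.3 -0.6]
0.36 tz 0.009 [1.  0.4 0.8] q7 1.13 t 77.1
0.72 tz -0.019 [1.2 0.6 2.5] q7 0.78 t 77.6
1.09 tz 0.013 [2.6 0.7 2.6] q7 0.44 t 78.1
1.45 tz 0.009 [3.1 0.2 2.8] q7 0.10 t 78.6
1.81 tz -0.002 [ 3.2 -0.   4.3] q7 -0.24 t 79.1
2.17 tz -0.003 [ 3.7 -0.2  5.7] q7 -0.57 t 79.7
2.54 tz 0.025 [ 3.4 -2.5  4.1] q7 -0.90 t 80.2
2.9 tz -0.053 [ 0.5 -0.6  7.4] q7 -1.23 t 80.7
gap 0.047366420472072304 [0.9 1.4 1.3]
0.36 tz -0.008 [ 1.1 -0.2  0.2] q7 1.13 t 86.6
0.72 tz -0.011 [-0.3 -1.1  0.3] q7 0.79 t 87.1
1.09 tz 0.051 [-1.5 -1.7  0.4] q7 0.46 t 87.7
1.45 tz -0.023 [-2.6 -1.3  1.3] q7 0.12 t 88.2
1.81 tz -0.024 [-2.8  0.7  1.7] q7 -0.21 t 88.7
2.17 tz -0.014 [-0.8  1.3  1.3] q7 -0.53 t 89.2
2.54 tz -0.072 [-1.8  0.1  4.7] q7 -0.85 t 89.7
2.9 tz 0.024 [-1.5  1.2  5.8] q7 -1.17 t 90.2
```

View pics/11.png

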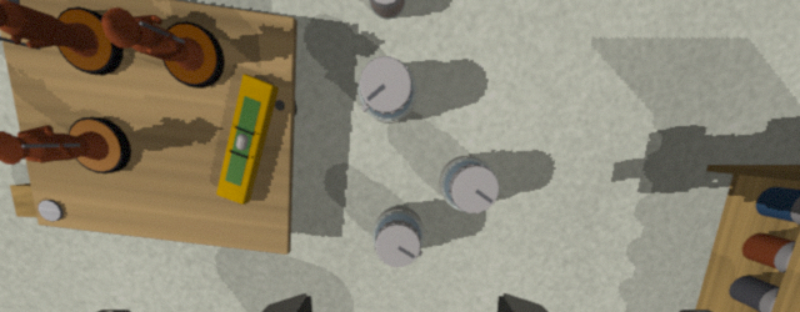

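All three marks have turned about 2.9 rad and the jars stand upright, with caps at (385,82), (475,188) and (398,243). Now a short second turn on each, then a final look.

Run:
```python
from cap import *
c,_=pickle.load(open("v11.pkl","rb"))
p=lambda u,v:pix(c,u/1.25,v/1.248,.0815)[:2]
for q in(p(385,82),p(475,188),p(398,243)): print(q.round(3)); screw(q,y0=1.6,tot=.7,z=.0615,n=2)
manip.move_pose([.50,-.25,.34],down(-1.57)); manip.sleep(.3); c,im=grab("wrist"); pickle.dump((c,im),open("v12.pkl","wb")); s=grab("side")[1]
print(manip.current_clock())
k=cv2.resize(im[:250],(800,312))
cv2.imwrite("pics/12.png",np.vstack([k,cv2.resize(s[115:215,285:425],(400,286)).repeat(1,0) if 0 else np.hstack([cv2.resize(s[115:215,285:425],(400,286)),cv2.resize(im[60:203,280:480],(400,286),interpolation=cv2.INTER_CUBIC)])]))
```

```text
[ 0.601 -0.382]
gap 0.04732535030599569 [-0.9  1.   0.1]
0.35 tz -0.082 [1.7 0.  4.9] q7 1.14 t 96.9
0.7 tz -0.044 [ 0.6 -0.9  6.2] q7 0.81 t 97.4
[ 0.505 -0.471]
gap 0.04766058434364616 [-0.5  0.7  0.6]
0.35 tz -0.015 [0.3 0.1 5.4] q7 1.29 t 101.8
0.7 tz -0.024 [0.2 0.3 6.2] q7 0.95 t 102.3
[ 0.447 -0.394]
gap 0.0477387030502155 [-0.7  1.6  1.7]
0.35 tz -0.070 [ 0.9 -2.2  3.5] q7 1.14 t 106.6
0.7 tz 0.016 [ 1.4 -0.8  5.9] q7 0.82 t 107.1
111.0
```

View pics/12.png

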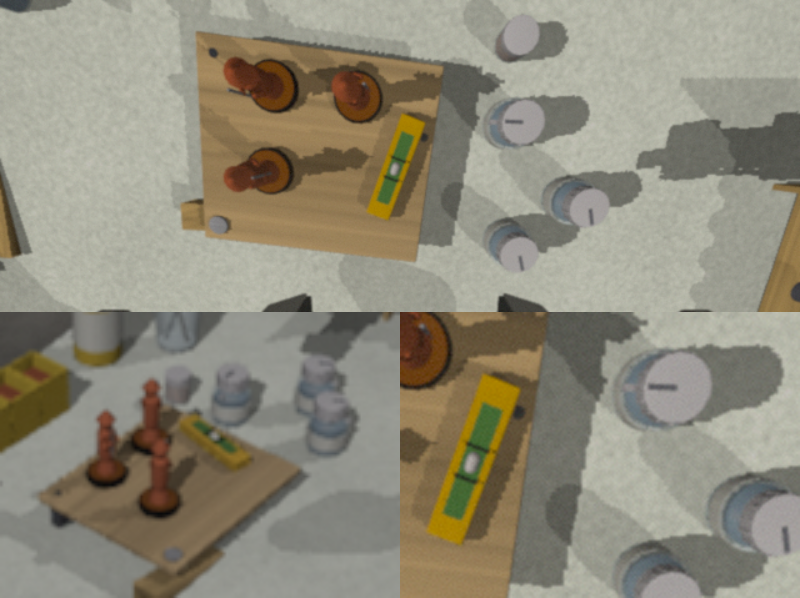

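The final view shows the bubble between its lines (bubble at (471,463), midpoint about (473,463)), three figures upright, and three jars upright with caps seated. The wedge is under the foot. Handing in.

Run:
```python
from h import *
manip.hand_in(); print(manip.current_clock())
```

```text
the job is handed in; nothing more can be done
the job is handed in; nothing more can be done
```

The job was handed in at about 111 s of the 210 s allowed. I expect it to meet every condition, but no verdict is reported.

- **Wedge and level:** I pushed the middle wedge under the foot from the board's +y side. The bubble first read about +2.2 mm, so I drew the wedge back 6.5 mm. After that it read about +1 to +1.5 mm, and it was still between the lines in the last picture.
- **Figures:** After that I stood the three figures present on the board, and all three are upright in the final pictures.
- **Jars:** All three jars were there. The middle one was knocked against its neighbour during the run, so I moved it about 45 mm clear before screwing it shut. Each cap was turned clockwise 2.9 rad, then 0.7 rad more. On that second pass the downward push met resistance almost at once, which fits caps already at their stop.
- **Less certain:** The wrist torque signal was too noisy to confirm the stop on its own. So the evidence is the turn, more than the 2.6 rad maximum, plus the push and the cap marks.
- **Bystanders:** The robot never touched the pots or the brush, though I took no measurement of their final positions.

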